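Stand the long glue-up fence square

TASK

Two plywood glue-up fences are hinged to base boards on the bench, a long one and a short one, both leaning over towards the robot. Fold the long fence up on its hinge until it stands upright, square to its base board, and leave it standing there. Leave the short fence leaning as it is, and leave the glass jar standing where it is.

Things in the scene. Friction and masses are not known exactly. Their poses are not given: they have to be found in the camera images.
- long_board: Base board of the long fence: brown wood, 126 (x) by 240 (y) by 18 mm, screwed down on the left or right, yaw within 0.35 rad. Origin at bench level under the middle of the hinge. x points level from the hinge over the board (x -6 to 120 mm), away from the robot; y runs along the hinge; z up. Hinge axis at x = 0, z = 24 mm. Bare bench on its -x side; the short one's board is over 60 mm clear.
- long_fence (a joint): Angle (rad) of the long fence, a pale plywood panel 240 mm along the hinge, 12 mm thick, hinge axis in its mid-plane, free edge 100 mm from that axis, 0.17 kg. 0 = level, out to the board's -x; 1.571 = upright; more = over its board. Starts at 0.7 to 1.15, leaning to the robot. Stiff hinge (0.35 N m friction, 4 to 6 N at the edge): it stays where left; no stop at upright.
- short_fence_edge (a point): Middle of the free edge of the short fence: same plywood, also 100 mm from hinge axis to free edge and 12 mm thick, but only 130 mm along its hinge. It leans towards the robot at an angle of its own, on the other side from the long one; leave it as it is.
- jar: Empty open glass jar, 60 mm in diameter, 90 mm tall, 0.16 kg, standing loose on the short fence's base board, on the far side of that fence. Origin at the centre of its underside, z up.
Mind the look-alikes: they are no part of the job. What is meant by the jar is not black or pink, and is the larger of those in its own colour.

How it is judged:
By the outcome, as a careful person would: the job done as asked, in the order asked, and still so for the second after the job is handed in, with the robot touching nothing.
It also fails if it takes over 32 s, if anything falls off the work surface, if the arm or the gripper's body presses on something with over 40 N, if the wrist force passes 120 N, or if a joint passes its speed limit or range.

ROBOT

A 6-joint arm with a two-finger parallel gripper is mounted at the origin on the work surface. World frame = base frame: x ahead of the robot, y to its left, z up, the work surface at z = 0. Lengths are in mm, angles in degrees, forces in N, time in s.
With the tool pointing down it reaches from about 350 to 875 mm from the base axis. Payload 15.5 kg.
Tool frame: the origin (TCP) lies midway between the tips of the shut fingers; the grasp point (between the pads) lies r.grip_point_offset behind it (r.grip_point_offset is the distance from the TCP to the grasp point, in mm); y points along the fingers, z is the direction in which the jaws open and shut, and the axes are right-handed (so a half turn about y gives the same grasp; the last joint's range is limited). The gripper opens to 85 mm and grips with 20 to 120 N. Pads are 22 mm wide; open, the fingers measure 114 mm over their backs; the gripper's body (76 mm by 85 mm) begins 54 mm behind the grasp point. The pads swing forward as they close: fully open they stand 13 mm farther back than shut.
Start: joints at [-78.925, 28.281, 77.091, -0, 74.628, -5.472], TCP at [178.002, -599.117, 231.277] pointing down, gripper open.
Joint ranges: [-166.48, 166.48], [-47.26, 123.95], [12.59, 153.08], [-70.14, 250.14], [6.76, 159.57], [-176.63, 176.63]. Speed limits (degrees/s): [108.29, 108.29, 147.25, 172.46, 172.46, 172.46].

INTERFACE

Orientations are given as [roll, pitch, yaw] about the fixed x, y, z axes, in that order (R = Rz(yaw) Ry(pitch) Rx(roll)).
In Python, from cell import r gives the robot as it stands.
- The arm moves only by the tool drive_tool, never from a script. Its argument "deltas" is a list of rows, each a list of 3 entries, a list of its own where there are three numbers: the shift along the tool's x, y, z in mm, then the turn about the tool's y in rad, then the opening, from 0 (shut) to 1 (fully open). A call has 1 to 20 rows; each row is the pose to reach, as a shift and turn from the pose measured when the call began, along the tool's axes at that moment; what a row does not reach only later rows make up. A row lasts 1/10 s, in which the tool goes at most 50 mm and 8.59 degrees, less where a joint would pass 70% of its speed; a pose out of reach is approached as far as the arm can. A call with a gripper value outside its range is refused whole. The fingers move at their own pace and stop on an object; "force" is the grip in N (left out, the last holds). Time passes only in rows, so rows that repeat a pose let the fingers close. It gives the time, the measured TCP pose, the force and the opening at its end, in the units of the state.
- r.observe(): the state, without advancing time (a new reading comes with each control period).
- r.read_camera(name): name is "scene" or "top"; returns a dict with "pixels" (400x640x3 uint8, red, green, blue), "range_z" (400x640 float32, mm along the optical axis (not along the pixel's ray), 0 where there is no reading), "fx", "fy", "cx", "cy" (pixels), "k1" (the pictures are not rectified: a ray, as slopes to the right and down, at radius r is drawn at 1 + k1 r^2 times it, then the intrinsics apply), "T" (4x4, takes a point from camera to world coordinates). Camera axes: x right, y up, looking along -z (the intrinsics and any distortion apply to the point x, -y, -z); pixel columns grow to the right and rows downward; lengths in mm; the calibration is good to about 2 mm. A picture is of the moment at which its call begins.
- r.hand_in(): hands the job in, once; it reports no verdict.
The state is a dict: "clock": time; "joint_pos": joint angles; "joint_vel": joint speeds; "joint_efforts": joint torques, N m; "tool_pos": TCP position; "eef_rot": TCP orientation; "wrist_force": force on the tool from outside, world axes, zero at the start; "moment": the same for the moment, N m; "opening": opening from 0.0 (shut) to 1.0 (fully open).
Only numpy, scipy, OpenCV 4.12 (cv2) and the standard library are available. Lean on these libraries where they do the work, as an engineer would, in place of code of your own. Each camera call takes 0.05 s, during which the arm holds its last target. There are 200 camera calls.

## Working session

There is one attempt and no reset: what is moved stays moved. The work goes in short steps, Python scripts to look and compute and a tool call to move; the robot and the scene stay as the last step left them, time stands still between calls to the robot, and variables do not carry over. Pictures are saved under pics/ and viewed, about 8 in all and at most 12, crops included, and the job is handed in when it is done.

Besides the shell and the picture viewer there is one more tool, called after "Request:" as name(argument=value, ...), one argument or row to a line, values as JSON. drive_tool: Moves the arm, as the interface text tells. Its arguments: {"type":"object","properties":{"deltas":{"type":"array","items":{"type":"array"}},"force":{"type":"number"}},"required":["deltas"]}

```bash
mkdir -p pics; cat > h.py <<'E'
import numpy as np,cv2
from cell import r
def cloud(c):
    z=c["range_z"]; v,u=np.mgrid[0:400,0:640].astype(float)
    K=np.array([[c["fx"],0,c["cx"]],[0,c["fy"],c["cy"]],[0,0,1]])
    p=cv2.undistortPoints(np.dstack([u,v]).reshape(-1,1,2),K,np.array([c["k1"],0,0,0,0.])).reshape(400,640,2)
    P=np.dstack([p[...,0]*z,-p[...,1]*z,-z,np.ones_like(z)])
    W=(P@np.array(c["T"]).T)[...,:3]; W[z<=0]=np.nan
    return W
def save(n,im,s=1):
    cv2.imwrite("pics/"+n,cv2.resize(im[...,::-1],None,fx=s,fy=s))
E
python3 - <<'E'
from h import *
for n in("scene","top"):
    c=r.read_camera(n); save(n+"0.png",c["pixels"],1.25); np.savez(n+"0.npz",W=cloud(c),p=c["pixels"])
    print(n,np.array(c["T"]).round(2).tolist(),c["k1"],c["fx"])
print(r.observe(),r.grip_point_offset)
E
```

```text
scene [[0.39, -0.59, 0.71, 1113.87], [0.92, 0.26, -0.29, -130.59], [-0.02, 0.76, 0.65, 498.65], [0.0, 0.0, 0.0, 1.0]] 0.008959562984397276 360.9930793941819
top [[0.01, 0.98, -0.18, 485.2], [-1.0, 0.01, -0.01, 59.07], [-0.0, 0.18, 0.98, 789.06], [0.0, 0.0, 0.0, 1.0]] 0.019489919964433756 383.7089743970317
{'clock': 0.1, 'joint_pos': array([-7.89257510e+01,  2.83126680e+01,  7.71236322e+01, -1.01195824e-03,
        7.46264474e+01, -5.47042819e+00]), 'joint_vel': array([-0.04738538, -0.15424964, -0.0547673 ,  0.02072864, -0.01112981,
       -0.01442479]), 'joint_efforts': array([-3.45498229e-04, -8.83588243e+01, -3.84561574e+01, -3.75944483e-04,
        5.25769719e-03, -1.33983636e-05]), 'tool_pos': array([ 177.92766043, -598.81116334,  230.74498065]), 'eef_rot': array([-9.00625548e+01,  5.01083758e-03, -1.63455057e+02]), 'wrist_force': array([ 0.14373663,  0.06241331, -0.1420699 ]), 'moment': array([0.00539578, 0.01735921, 0.0080213 ]), 'opening': 1.0003770058832726} 18.700000000000003
```

View pics/scene0.png

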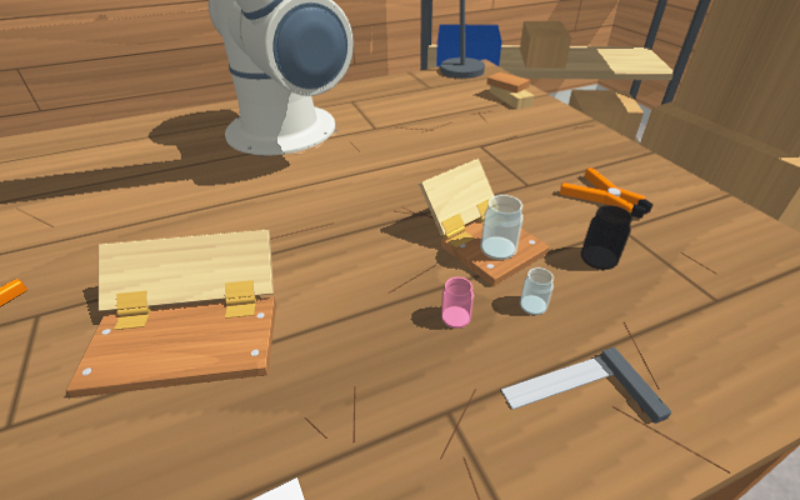

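View pics/top0.png

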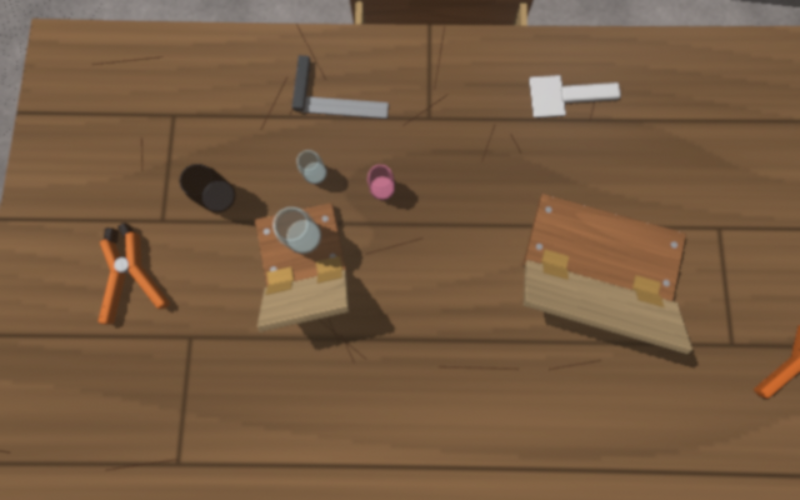

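The scene view shows the long fence at left (185,270) on its board. The short fence (460,195) has a clear jar (502,228) on its board. In the top view the long fence is at (605,305), the short one at (303,300).

Jar candidates in the top view: clear large (298,230), clear small (312,166), pink (381,182) and black (208,190). The large clear one on the short board fits the description. None of these will be handled.

```bash
cat >> h.py <<'E'
def fence(W,p,box):
    """pale panel points in world box; returns plane fit"""
    hsv=cv2.cvtColor(np.ascontiguousarray(p),cv2.COLOR_RGB2HSV)
    m=np.isfinite(W[...,0])
    x0,x1,y0,y1,z0,z1=box
    with np.errstate(all='ignore'):
        m&=(W[...,0]>x0)&(W[...,0]<x1)&(W[...,1]>y0)&(W[...,1]<y1)&(W[...,2]>z0)&(W[...,2]<z1)
    return m,hsv
E
python3 - <<'E'
from h import *
for n in("scene","top"):
    d=np.load(n+"0.npz");W,p=d["W"],d["p"]
    m,h=fence(W,p,(300,800,-420,-60,10,200))
    print(n,m.sum())
    z=W[...,2][m]; print(np.histogram(z,bins=range(10,140,10)))
    b=m&(W[...,2]<23)&(W[...,2]>12)
    print("board rect",cv2.minAreaRect(W[b][:,:2].astype(np.float32)),cv2.boxPoints(cv2.minAreaRect(W[b][:,:2].astype(np.float32))).tolist(),np.median(W[b][:,2]))
    f=cv2.erode((m&(W[...,2]>38)).astype(np.uint8),np.ones((3,3)))>0
    P=W[f]; c=P.mean(0); nrm=np.linalg.svd(P-c,full_matrices=False)[2][2]
    for _ in range(4):
        k=abs((P-c)@nrm)<4; c=P[k].mean(0); nrm=np.linalg.svd(P[k]-c,full_matrices=False)[2][2]
    nrm*=np.sign(nrm[2]); 
    print("n",nrm.round(3),"c",c.round(1),"res",np.std((P[k]-c)@nrm),k.sum(),"tilt",np.arccos(nrm[2]),"yaw",np.degrees(np.arctan2(nrm[1],nrm[0])))
    F=W[m&(W[...,2]>30)]; hi=F[F[:,2]>np.percentile(F[:,2],90)]
    print("zmax",np.percentile(F[:,2],[98,99.5]),"hi ends",hi[hi[:,1].argmin()],hi[hi[:,1].argmax()])
E
```

```text
scene 16194
(array([8625,  410, 1154, 1203, 1176, 1163, 1129, 1133,  201,    0,    0,
          0]), array([ 10,  20,  30,  40,  50,  60,  70,  80,  90, 100, 110, 120, 130]))
board rect ((634.4575805664062, -263.65673828125), (240.30372619628906, 128.82241821289062), 74.5908432006836) [[540.4361572265625, -362.3747863769531], [664.6278076171875, -396.6042175292969], [728.47900390625, -164.93869018554688], [604.287353515625, -130.70925903320312]] 16.426890986728097
n [ 0.627 -0.176  0.759] c [ 539.9 -239.1   64.9] res 1.1531370423315481 5602 tilt 0.7092686898338358 yaw -15.640272059749819
zmax [90.51346928 91.67253061] hi ends [ 481.63384841 -345.88974757   86.35514579] [ 543.02293983 -113.84671076   90.05626532]
top 11498
(array([6281,  311,  522,  666,  644,  676,  742, 1124,  532,    0,    0,
          0]), array([ 10,  20,  30,  40,  50,  60,  70,  80,  90, 100, 110, 120, 130]))
board rect ((632.6034545898438, -261.1080322265625), (240.71090698242188, 124.37615966796875), 74.42203521728516) [[540.37841796875, -360.3417663574219], [660.1856689453125, -393.7428894042969], [724.8284912109375, -161.87429809570312], [605.021240234375, -128.47317504882812]] 17.409954548876044
n [ 0.618 -0.18   0.765] c [ 533.9 -233.5   69.7] res 1.074428802427427 3786 tilt 0.6997150634806087 yaw -16.23773825896814
zmax [92.98408379 94.15466037] hi ends [ 475.05113499 -339.23060013   91.53344328] [ 536.27265603 -110.27581296   90.621023  ]
```

Request:
drive_tool(
  deltas=[
    [[-15,0,-10],0.02,0.5],
    [[-45,0,-32],0.06,0],
    [[-80,0,-58],0.11,0],
    [[-115,0,-84],0.16,0],
    [[-150,0,-110],0.21,0],
    [[-185,0,-136],0.26,0],
    [[-220,0,-162],0.31,0],
    [[-255,0,-187],0.36,0],
    [[-290,0,-213],0.41,0],
    [[-325,0,-239],0.46,0],
    [[-360,0,-264],0.51,0],
    [[-378,0,-278],0.54,0],
    [[-387,0,-284],0.558,0],
    [[-387,0,-284],0.558,0],
    [[-387,0,-284],0.558,0],
  ],
)

```text
clock: 1.6
tool_pos: [467.8, -216.5, 230.9]
eef_rot: [-90.1, -0.1, 164.6]
wrist_force: [0.5, -0.2, -0.6]
opening: 0.001
```

Request:
drive_tool(
  deltas=[
    [[0,15,0],0,0],
    [[0,45,0],0,0],
    [[0,80,0],0,0],
    [[0,115,0],0,0],
    [[0,145,0],0,0],
    [[0,160,0],0,0],
    [[0,163,0],0,0],
    [[0,163,0],0,0],
  ],
)

```text
clock: 2.4
tool_pos: [467.2, -216.9, 67.9]
eef_rot: [-90.1, -0.1, 164.6]
wrist_force: [-0.2, -0.9, 0.7]
opening: 0.003
```

```bash
python3 - <<'E'
from h import *
c=r.read_camera("scene"); save("s1.png",c["pixels"][150:330,40:260],3)
E
```

```text
(no output)
```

View pics/s1.png

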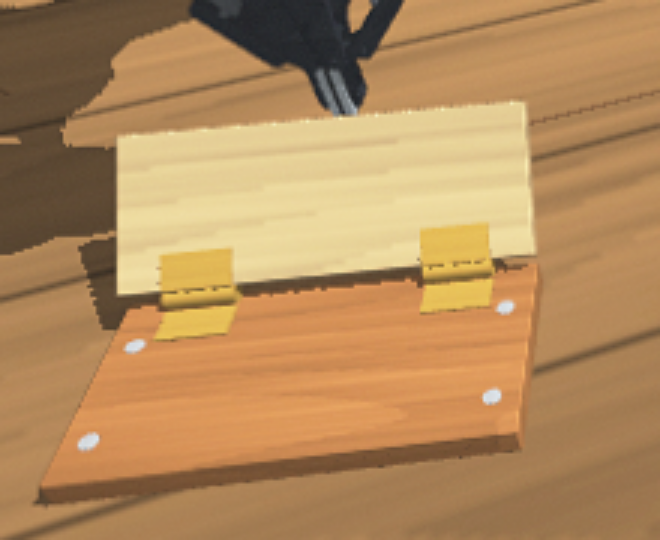

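The crop shows the closed fingers at (340,95), just behind the middle of the long fence's edge and clear of it. I'll push slowly, rising with the edge, and stop short of upright.

Request:
drive_tool(
  deltas=[
    [[-5,0,0],0,0],
    [[-12,0,0],0,0],
    [[-19,0,0],0,0],
    [[-25,0,0],0,0],
    [[-30,-2,0],0,0],
    [[-35,-5,0],0,0],
    [[-40,-9,0],0,0],
    [[-45,-12,0],0,0],
    [[-50,-15,0],0,0],
    [[-55,-18,0],0,0],
    [[-60,-21,0],0,0],
    [[-65,-23,0],0,0],
    [[-70,-25,0],0,0],
    [[-74,-26,0],0,0],
    [[-78,-27,0],0,0],
    [[-80,-27,0],0,0],
    [[-80,-27,0],0,0],
  ],
)

```text
clock: 4.15
tool_pos: [545.0, -238.2, 95.5]
eef_rot: [-90.0, -0.0, 164.6]
wrist_force: [-1.1, 0.9, 1.8]
opening: 0.003
```

```bash
cat >> h.py <<'E'
O=np.array([578.6,-247.1,0]); t=np.radians(-15.5)
B=np.array([[np.cos(t),np.sin(t),0],[-np.sin(t),np.cos(t),0],[0,0,1]])
def angle(name):
    """fence angle from the board-side (+x) face: slope of x_b against z"""
    c=r.read_camera(name); W=cloud(c); L=(W-O)@B.T
    with np.errstate(all='ignore'):
        m=(abs(L[...,1])<110)&(L[...,2]>48)&(L[...,2]<135)&(L[...,0]>-75)&(L[...,0]<45)
    m=cv2.erode(m.astype(np.uint8),np.ones((3,3)))>0
    hsv=cv2.cvtColor(c["pixels"],cv2.COLOR_RGB2HSV); m&=(hsv[...,1]>40)&(hsv[...,2]>110)
    P=L[m]; 
    if len(P)<60: return name,len(P)
    c0=np.median(P,0); k=np.ones(len(P),bool)
    for _ in range(6):
        c0=P[k].mean(0); n=np.linalg.svd(P[k]-c0,full_matrices=False)[2][2]; k=abs((P-c0)@n)<3
    n*=np.sign(n[0]); z=P[:,2]
    return name,"a",np.arctan2(n[0],n[2]).round(4),"n",n.round(3),"c",c0.round(1),k.sum(),len(P),"zmax",np.percentile(z,99).round(1)
def st():
    s=r.observe(); print("tcp_b",(B@(s["tool_pos"]-O)).round(1),"F_b",(B@s["wrist_force"]).round(1),s["clock"])
E
python3 - <<'E'
from h import *
st(); print(angle("scene")); print(angle("top")); st()
E
```

```text
tcp_b [-34.7  -0.4  95.5] F_b [-1.3  0.6  1.8] 4.15
('scene', 'a', np.float64(1.4002), 'n', array([ 0.985, -0.004,  0.17 ]), 'c', array([-4.4, -0.9, 87.8]), np.int64(4753), 4937, 'zmax', np.float64(121.7))
('top', 'a', np.float64(2.87), 'n', array([ 0.268, -0.005, -0.963]), 'c', array([-19.7,  75.8, 121.5]), np.int64(192), 208, 'zmax', np.float64(124.8))
tcp_b [-34.7  -0.4  95.5] F_b [-0.9  0.   0.2] 4.25
```

Request:
drive_tool(
  deltas=[
    [[-3,0,0],0,0],
    [[-6,0,0],0,0],
    [[-9,0,0],0,0],
    [[-11,0,0],0,0],
    [[-13,0,0],0,0],
    [[-15,0,0],0,0],
    [[-15,0,0],0,0],
    [[-15,0,0],0,0],
  ],
)

```text
clock: 5.05
tool_pos: [559.8, -242.3, 95.4]
eef_rot: [-90.0, 0.0, 164.6]
wrist_force: [0.7, 0.7, -0.1]
opening: -0.004
```

```bash
python3 - <<'E'
from h import *
st(); print(angle("scene")); print(angle("scene")); st()
E
```

```text
tcp_b [-19.4  -0.4  95.4] F_b [ 0.5  0.9 -0.1] 5.05
('scene', 'a', np.float64(1.5552), 'n', array([ 1.   , -0.004,  0.016]), 'c', array([ 5.8, -1.4, 89.2]), np.int64(4446), 4736, 'zmax', np.float64(122.8))
('scene', 'a', np.float64(1.5559), 'n', array([ 1.   , -0.004,  0.015]), 'c', array([ 5.8, -1.2, 88.7]), np.int64(4386), 4650, 'zmax', np.float64(122.7))
tcp_b [-19.5  -0.4  95.5] F_b [-0.6  0.7  0.3] 5.15
```

```bash
cat >> h.py <<'E'
def tilt():
    """board top normal in board axes, scene camera: gives the angle bias"""
    W=cloud(r.read_camera("scene")); L=(W-O)@B.T
    with np.errstate(all='ignore'): m=(abs(L[...,1])<105)&(L[...,0]>45)&(L[...,0]<112)&(abs(L[...,2]-17)<6)
    P=L[m]; c0=P.mean(0); n=np.linalg.svd(P-c0,full_matrices=False)[2][2]; n*=np.sign(n[2])
    return n.round(4),c0.round(1)
E
python3 - <<'E'
from h import *
print(tilt(),tilt())
E
```

```text
(array([-0.0044,  0.0028,  1.    ]), array([80.1, -1.9, 16.5])) (array([-0.0043,  0.0027,  1.    ]), array([79.9, -2.2, 16.5]))
```

Request:
drive_tool(
  deltas=[
    [[-0.5,0,0],0,0],
    [[-1,0,0],0,0],
    [[-1,0,0],0,0],
    [[-1,0,0],0,0],
  ],
)

```text
clock: 5.65
tool_pos: [560.4, -242.5, 95.5]
eef_rot: [-90.0, -0.0, 164.6]
wrist_force: [-4.3, 1.3, 2.3]
opening: -0.001
```

```bash
python3 - <<'E'
from h import *
st(); print(angle("scene")); print(angle("scene"))
E
```

```text
tcp_b [-18.8  -0.4  95.5] F_b [-4.5  0.1  2.3] 5.65
('scene', 'a', np.float64(1.5591), 'n', array([ 1.   , -0.004,  0.012]), 'c', array([ 6.1, -1.9, 88.8]), np.int64(4407), 4686, 'zmax', np.float64(122.9))
('scene', 'a', np.float64(1.5611), 'n', array([ 1.   , -0.005,  0.01 ]), 'c', array([ 6.2, -2.7, 88.9]), np.int64(4406), 4700, 'zmax', np.float64(122.8))
```

Request:
drive_tool(
  deltas=[
    [[-0.5,0,0],0,0],
    [[-0.8,0,0],0,0],
    [[-0.8,0,0],0,0],
    [[-0.8,0,0],0,0],
    [[2,0,0],0,0],
    [[10,0,0],0,0],
    [[25,0,0],0,0],
    [[50,0,0],0,0],
    [[80,0,0],0,0],
    [[95,0,0],0,0],
    [[100,-15,0],0,0],
    [[100,-45,0],0,0],
    [[100,-80,0],0,0],
    [[100,-110,0],0,0],
    [[100,-120,0],0,0],
    [[100,-120,0],0,0],
  ],
)

```text
clock: 7.35
tool_pos: [465.1, -216.6, 217.6]
eef_rot: [-90.0, 0.2, 164.6]
wrist_force: [0.7, -0.5, -0.5]
opening: 0.002
```

```bash
python3 - <<'E'
from h import *
st(); print(angle("scene")); print(angle("scene")); print(tilt())
c=r.read_camera("scene"); save("s2.png",c["pixels"],1.25)
c=r.read_camera("top"); save("t2.png",c["pixels"],1.25)
W=cloud(c)
L=(W-O)@B.T
with np.errstate(all='ignore'):
    m=(abs(L[...,1])<110)&(L[...,2]>119)&(L[...,2]<130)&(abs(L[...,0])<30)
print("top edge (top cam) x",np.percentile(L[m][:,0],[2,50,98]).round(1),m.sum())
E
```

```text
tcp_b [-117.5   -0.9  217.6] F_b [ 0.8 -0.3 -0.5] 7.35
('scene', 'a', np.float64(1.5706), 'n', array([ 1.   , -0.004,  0.   ]), 'c', array([ 6.8, -0.9, 89.4]), np.int64(4325), 4592, 'zmax', np.float64(123.0))
('scene', 'a', np.float64(1.5699), 'n', array([ 1.   , -0.004,  0.001]), 'c', array([ 6.8, -1.7, 89.2]), np.int64(4321), 4592, 'zmax', np.float64(122.9))
(array([-0.0051,  0.0034,  1.    ]), array([80. , -2.1, 16.5]))
top edge (top cam) x [-8.9 -2.6  3.7] 930
```

View pics/s2.png

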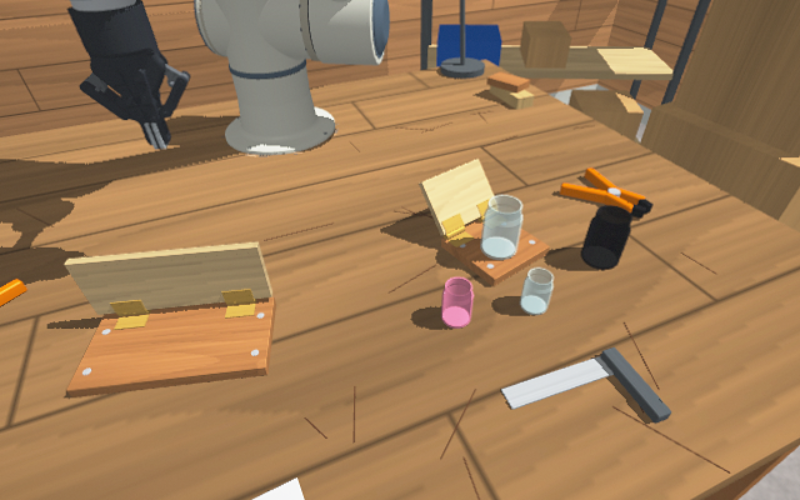

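The picture shows the long fence upright at (170,278), with the gripper well clear at (150,100). The short fence (460,195) and jar (502,228) are where they were.

```bash
python3 -c "
from cell import r
r.hand_in()"
```

```text
the job is handed in; nothing more can be done
```

I folded the long fence up to upright by pushing its free edge with the shut fingers. I then backed the arm off and handed the job in at about 7.6 s.

- **Scene camera:** the fence reads 1.570 rad, or about 1.575 measured against its own board, so it is upright to within about 0.3°.
- **Top camera:** it puts the top edge about 2.6 mm towards the robot from the hinge line. That roughly fits the 1–2 mm calibration offset between the cameras, but on its own it would mean up to about 1.5° short of upright.
- **Everything else:** the short fence and the jar look unmoved in the last scene picture, and the arm never went near them. The highest wrist reading I saw at the end of a move was about 5 N.

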